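# Seat a board carrier and lock it under a toggle clamp

## Robot

A 7-joint arm with a two-finger parallel gripper is mounted at the origin on the work surface. World frame = base frame: x ahead of the robot, y to its left, z up, the work surface at z = 0. Lengths are in m, angles in rad, forces in N, time in s.
With the tool pointing down it reaches from about 0.425 to 0.925 m from the base axis. Payload 6.8 kg.
Tool frame: the origin (TCP) lies midway between the tips of the shut fingers; the grasp point (between the pads) lies 19 mm behind it (env.grip_depth is the distance from the TCP to the grasp point, in m); z points along the fingers, y is the direction in which the jaws open and shut (so a half turn about z gives the same grasp; the last joint's range is limited). The gripper opens to 88 mm and grips with 3 to 60 N. Pads are 20 mm wide; open, the fingers measure 115 mm over their backs; the gripper's body (75 mm by 178 mm) begins 61 mm behind the grasp point.
Start: joints at [-1.377, 0.477, 0.022, 1.555, -0.011, 1.109, -0.083], TCP at [0.201, 0.645, 0.223] pointing down, gripper open.
Joint ranges: [-2.96, 2.96], [-0.34, 2.1], [-1.41, 1.46], [0.24, 2.44], [-1.37, 4.51], [0.17, 1.92], [-2.96, 2.96]. Speed limits (rad/s): [2.39, 2.39, 3.14, 3.14, 3.14, 3.14, 3.14].

## Interface

Orientations are given as a rotation vector (axis times angle).
In Python, from bench import env, cams gives the robot as it stands.
- The arm moves only by the tool send_rows, never from a script. Its arguments are lists of equal length, an entry for each row: "turn": the turn, a rotation vector about the tool's x, y, z in degrees, a list of three; "travel": the shift along the tool's x, y, z in mm, a list of three; "fingers": the opening in per cent of the stroke, from 0 (shut) to 100 (fully open). A call has 1 to 12 rows; each row is the pose to reach, as a shift and turn from the pose commanded when the call began, along the tool's axes at that moment; what a row does not reach only later rows make up. A row lasts 1/12 s, in which the tool goes at most 41.7 mm and 7.16 degrees, less where a joint would pass 70% of its speed; a pose out of reach is approached as far as the arm can. A call with a gripper value outside its range is refused whole. The fingers move at their own pace and stop on an object; "newtons" is the grip in N (left out, the last holds). Time passes only in rows, so rows that repeat a pose let the fingers close. It gives the time, the measured TCP pose, the force and the opening at its end, in the units of the state.
- env.get_obs(): the state, without advancing time (a new reading comes with each control period).
- cams.camera(name): name is "side" or "top"; returns the picture (400x640x3 uint8, red, green, blue); there is no depth.
- cams.camera_model(name): a dict with "mtx" (3x3 intrinsics, pixels), "T" (4x4, takes a point from camera to world coordinates). Camera axes: x right, y up, looking along -z (the intrinsics and any distortion apply to the point x, -y, -z); pixel columns grow to the right and rows downward; lengths in m; the calibration is good to about 2 mm. A picture is of the moment at which its call begins. camera_model takes no time and is no camera call.
- env.close_job(): hands the job in, once; it reports no verdict.
The state is a dict: "time": time; "q": joint angles; "joint_velocities": joint speeds; "joint_torque": joint torques, N m; "eef_pos": TCP position; "tcp_rot": TCP orientation; "force": force on the tool from outside, world axes, zero at the start; "wrist_torque": the same for the moment, N m; "opening": finger opening in m.
Only numpy, scipy, OpenCV 4.12 (cv2) and the standard library are available. Lean on these libraries where they do the work, as an engineer would, in place of code of your own. Each camera call takes 0.05 s, during which the arm holds its last target.

## Task

Slide the board carrier gently along its channel until it is fully home against the two brass stops, leaving the clamp open meanwhile. Then push the red handle of the toggle clamp gently over its dead point until it locks and the rubber-tipped spindle holds the carrier down. Do not force either one against its stop, and leave everything else on the bench where it is.

Things in the scene. Friction and masses are not known exactly. Their poses are not given: they have to be found in the camera images.
- fixture: Fixed aluminium clamping fixture, plate 300 x 150 x 20 mm; origin at the centre of its underside, z up, x along the plate from the toggle clamp (negative end) to the carrier's channel (positive end). Channel: between two dark rails 12 mm high, inner faces at y = -46.5 and +46.5 mm, from x = -55 to 130 mm, closed at x = -55 by two brass stops 12 mm high.
- stops (a point): Point on the fixture, axes as the fixture's: midway between the two brass stops, on their face (x = -55 mm in the fixture's frame) and on the plate's top (20 mm above the bench). The carrier's inner end must come against this face.
- pivot_nominal (a point): Point on the fixture, axes as the fixture's, at x = -122, y = 0, z = 92 mm: nominal pivot of the clamp handle, axis along y. The clamp is bolted in a slot: its true pivot lies up to 18 mm either way along x and 2 mm in height from here, not measured. The handle is a 12 mm rod (18 mm in its red sleeve) ending in a red ball of 30 mm diameter, centre 100 mm from the pivot.
- handle_open (a point): Point on the fixture, axes as the fixture's, at x = -183, y = 0, z = 172 mm: nominal ball centre with the clamp fully open, as it starts: handle leaning 0.65 rad from upright to the fixture's -x. To close, it swings through upright towards +x. Push the ball at or below its middle (on its top it wedges against the open stop). Robot force: 20 N at most; touch slowly (20 mm/s).
- handle_locked (a point): Point on the fixture, axes as the fixture's, at x = -75, y = 0, z = 180 mm: nominal ball centre at the locked hard stop, leaning 0.49 rad to +x. The pad meets the carrier 0.3 to 0.45 rad earlier; then the ball resists with 3 to 12 N, fading to nothing at the dead point 0.03 rad short of the stop; beyond it a spring carries the handle to the stop. Let go sooner, it springs back.
- landing (a point): Point on the fixture, axes as the fixture's, at x = -27, y = 0, z = 32 mm (the carrier's top): where the spindle's 18 mm rubber pad nominally lands. Its steel bar, nominal pivot at x = -83, z = 66 mm, stands up at a slant while the clamp is open and comes down with the handle. Pushing on the bar cannot lock the clamp.
- carrier_lip (a point): Middle of the outer face of the carrier's upright yellow lip, 24 mm above the carrier's underside; x out of that face (the fixture's x, away from the stops), z up. The lip is 8 mm thick (x), 50 mm wide (y) and reaches 36 mm above the carrier's underside. Fully home, this point is at x = 75, z = 44 mm in the fixture's frame (up to x = 77 mm counts as home).
- carrier_mid (a point): Centre of the loose carrier's plate, axes as the fixture's: black plate 130 x 90 x 12 mm (x, y, z) with a green circuit board, about 0.3 kg. It lies flat in the channel, at first 18 to 42 mm short of the stops; home, this point is at x = 10 mm in the fixture's frame. Robot force on the carrier: 25 N at most.
- bin_teal: Bystander: teal parts bin 75 x 100 x 40 mm, origin at the centre of its underside.
- bin_cream: Bystander: cream parts bin 75 x 100 x 40 mm, origin at the centre of its underside.
- bin_dark: Bystander: black parts bin 75 x 100 x 40 mm, origin at the centre of its underside.
- bin_white: Bystander: white parts bin 75 x 100 x 40 mm, origin at the centre of its underside.
- board_tray: Bystander: black tray of green boards, 170 x 240 x 30 mm, origin at the centre of its underside.
- handset: Bystander: black flat handset 150 x 72 x 8 mm, origin at the centre of its underside.
- spare_board: Bystander: green spare board 90 x 50 x 4 mm lying beside the fixture, origin at the centre of its underside.
- driver: Bystander: screwdriver 160 mm long lying beside the fixture, origin on its axis, at bench height.
There are look-alikes about, which are no part of the job. What is shaped like the part that bears carrier_lip but orange or purple is not meant.

How it is judged:
By the outcome, as a careful person would: the job done as asked, in the order asked, and still so for the second after the job is handed in, with the robot touching nothing.
It also fails if it takes over 72 s, if anything falls off the work surface, if the arm or the gripper's body presses on something with over 40 N, if the wrist force passes 120 N, or if a joint passes its speed limit or range.

## Working session

There is one attempt and no reset: what is moved stays moved. The work goes in short steps, Python scripts to look and compute and a tool call to move; the robot and the scene stay as the last step left them, time stands still between calls to the robot, and variables do not carry over. Pictures are saved under pics/ and viewed, and the job is handed in when it is done.

Besides the shell and the picture viewer there is one more tool, called after "Call:" as name(argument=value, ...) on one line, values as JSON. send_rows: Moves the arm, as the interface text tells. Its arguments: {"type":"object","properties":{"turn":{"type":"array","items":{"type":"array","items":{"type":"number"}}},"travel":{"type":"array","items":{"type":"array","items":{"type":"number"}}},"fingers":{"type":"array","items":{"type":"number"}},"newtons":{"type":"number"}},"required":["turn","travel","fingers"]}

```bash
ls; mkdir -p pics
python3 - <<'E'
from bench import env,cams
import cv2,numpy as np
for n in("side","top"):
    im=cams.camera(n); cv2.imwrite(f"pics/{n}0.png",im[:,:,::-1]); m=cams.camera_model(n); print(n,{k:np.round(v,4).tolist() if not isinstance(v,str) else v for k,v in m.items()})
o=env.get_obs(); print({k:np.round(v,3).tolist() for k,v in o.items()})
E
```

```text
pics
side {'mtx': [[491.3105, 0.0, 320.3878], [0.0, 491.3105, 199.8866], [0.0, 0.0, 1.0]], 'T': [[0.8946, 0.2456, -0.3732, -0.0166], [-0.4465, 0.4601, -0.7675, -1.0924], [-0.0168, 0.8532, 0.5212, 0.8611], [0.0, 0.0, 0.0, 1.0]]}
top {'mtx': [[437.7052, 0.0, 318.5268], [0.0, 437.7052, 202.5251], [0.0, 0.0, 1.0]], 'T': [[-0.0248, 0.9892, -0.1445, 0.3384], [-0.9997, -0.0247, 0.0025, -0.0032], [-0.0011, 0.1445, 0.9895, 1.3184], [0.0, 0.0, 0.0, 1.0]]}
{'time': 0.1, 'q': [-1.377, 0.478, 0.022, 1.556, -0.011, 1.109, -0.083], 'joint_velocities': [-0.0, -0.002, -0.001, -0.002, -0.001, -0.001, -0.0], 'joint_torque': [0.004, -58.409, 1.54, -27.331, -0.054, 0.013, 0.0], 'eef_pos': [0.2, 0.644, 0.222], 'tcp_rot': [-0.472, -3.106, 0.002], 'force': [0.28, 0.34, 0.073], 'wrist_torque': [0.006, 0.01, 0.053], 'opening': 0.088}
```

View pics/side0.png

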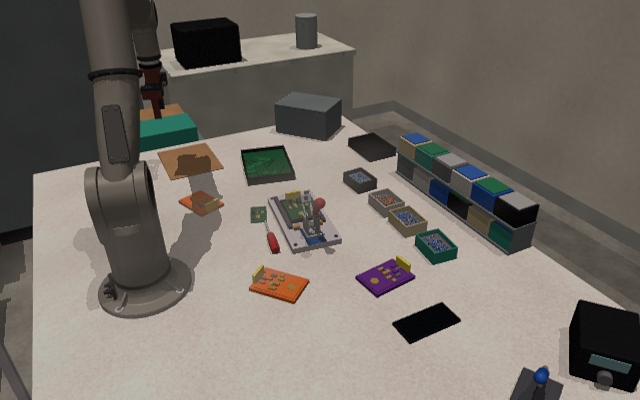

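View pics/top0.png

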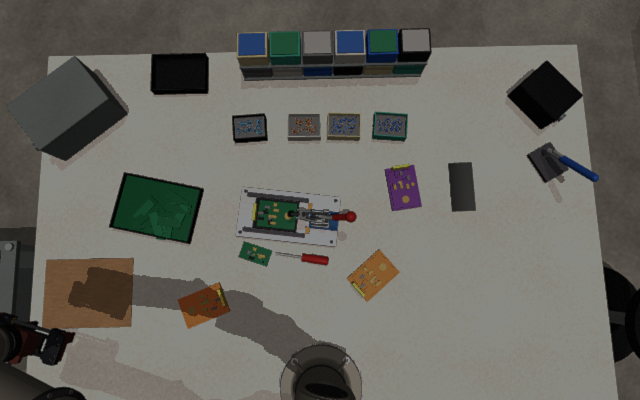

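The fixture is at about (288,217) in the top view and (305,220) in the side view. It holds a black carrier with a yellow lip at about (254,215) in the top view. The look-alikes are an orange one at (373,275), another orange at (205,305), and a purple one at (403,188), all outside the channel. I'll enlarge to confirm.

Run:
```python
import cv2
a=cv2.imread("pics/top0.png")[175:275,225:365]; cv2.imwrite("pics/topc.png",cv2.resize(a,None,fx=5.7,fy=5.7,interpolation=cv2.INTER_CUBIC))
a=cv2.imread("pics/side0.png")[180:260,240:350]; cv2.imwrite("pics/sidec.png",cv2.resize(a,None,fx=7,fy=7,interpolation=cv2.INTER_CUBIC))
```

```text
(no output)
```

View pics/topc.png

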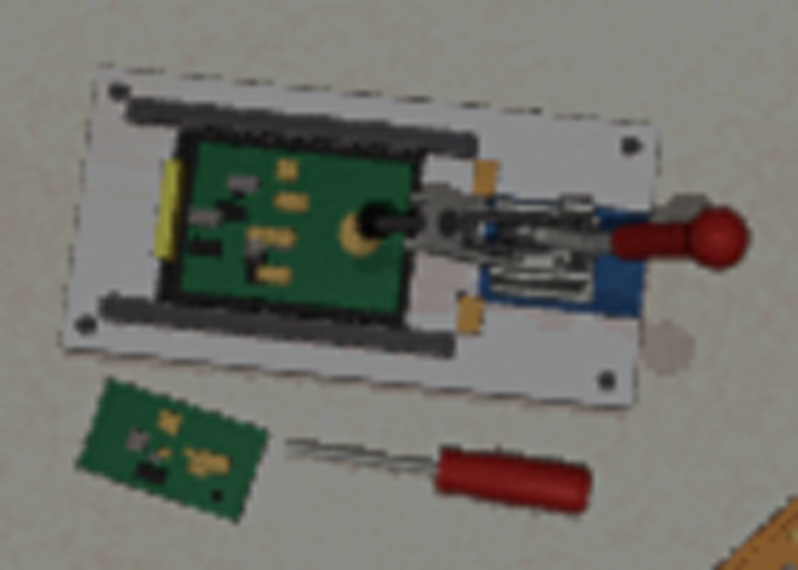

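View pics/sidec.png

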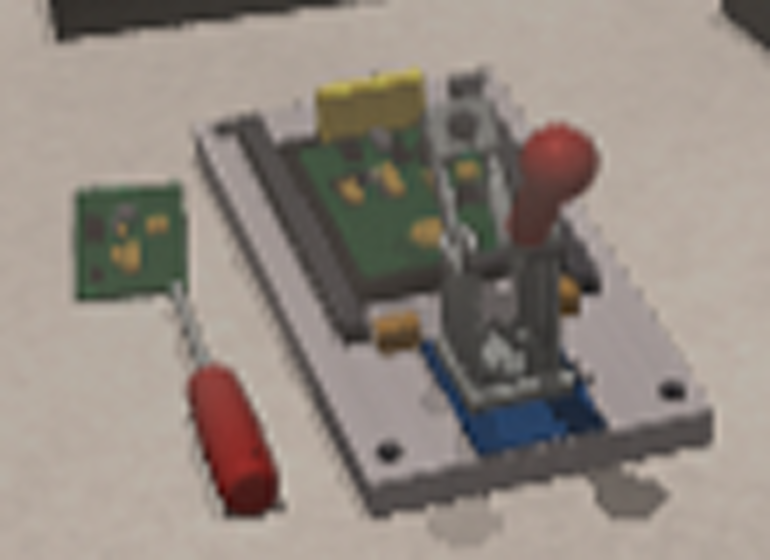

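```bash
cat > h.py <<'E'
import numpy as np, cv2
from scipy.optimize import least_squares
from bench import cams
M={n:cams.camera_model(n) for n in("side","top")}
def proj(n,P):
    m=M[n];P=np.atleast_2d(P);R=m["T"][:3,:3];t=m["T"][:3,3]
    c=(P-t)@R; c=c*[1,-1,-1]; u=c@m["mtx"].T; return u[:,:2]/u[:,2:]
def ray(n,uv):
    m=M[n]; d=np.linalg.inv(m["mtx"])@[uv[0],uv[1],1]; d=m["T"][:3,:3]@(d*[1,-1,-1]); return m["T"][:3,3],d
def atz(n,uv,z):
    o,d=ray(n,uv); return o+d*(z-o[2])/d[2]
def F(p,pts): # fixture->world
    c,s=np.cos(p[2]),np.sin(p[2]); pts=np.atleast_2d(pts); return np.c_[p[0]+c*pts[:,0]-s*pts[:,1],p[1]+s*pts[:,0]+c*pts[:,1],pts[:,2]]
def Finv(p,w):
    c,s=np.cos(p[2]),np.sin(p[2]); w=np.atleast_2d(w)-[p[0],p[1],0]; return np.c_[c*w[:,0]+s*w[:,1],-s*w[:,0]+c*w[:,1],w[:,2]]
def ct(u,v): return ((u+.5)/5.7-.5+225,(v+.5)/5.7-.5+175)
def cs(u,v): return ((u+.5)/7-.5+240,(v+.5)/7-.5+180)
def tri(a,b):
    o1,d1=ray("side",a);o2,d2=ray("top",b);d1=d1/np.linalg.norm(d1);d2=d2/np.linalg.norm(d2)
    s=np.linalg.lstsq(np.c_[d1,-d2],o2-o1,rcond=None)[0];p,q=o1+s[0]*d1,o2+s[1]*d2;return (p+q)/2,np.linalg.norm(p-q)
E
python3 - <<'E'
from h import *
C=np.array([[150,-75,20],[-150,-75,20],[-150,75,20],[150,75,20]])/1e3
T=np.array([ct(97,68),ct(658,124),ct(632,403),ct(63,345)]); S=np.array([cs(485,68),cs(712,408),cs(372,490),cs(197,130)])
f=lambda p:np.r_[(proj("top",F(p,C))-T).ravel(),(proj("side",F(p,C))-S).ravel()]
r=least_squares(f,[.35,.07,1.57]);print(r.x,np.round(r.fun,1))
for n,o in(("top",T),("side",S)):
    g=lambda p:(proj(n,F(p,C))-o).ravel(); q=least_squares(g,r.x);print(n,q.x,np.round(q.fun,1))
p=r.x; np.save("p.npy",p)
b,e=tri(cs(560,163),ct(719,238));print("ball",b,e,Finv(p,b))
for a in((168,160),(155,258)): print("lip",Finv(p,atz("top",ct(*a),.056)))
for a in((418,150),(405,325)): print("inner",Finv(p,atz("top",ct(*a),.032)))
for a in((475,160),(462,325)): print("stop",Finv(p,atz("top",ct(*a),.032)))
E
```

```text
[0.4905759  0.08496606 1.44565812] [-0.1 -0.4  0.6 -0.4  0.4  0.5 -0.5  0.6  0.7  0.2  0.6  0.  -0.2 -0.7
 -1.  -0.5]
top [0.49089613 0.08525101 1.44563157] [-0.2 -0.5  0.5 -0.5  0.3  0.4 -0.6  0.4]
side [0.48988495 0.08385722 1.44586739] [ 0.7  0.4  0.6  0.3 -0.3 -0.4 -1.1 -0.3]
ball [ 0.46749429 -0.09020956  0.17204466] 0.0012109217006359935 [[-0.17668668  0.00103712  0.17204466]]
lip [[ 0.10033113 -0.02415907  0.056     ]]
lip [[0.10079843 0.02650337 0.056     ]]
inner [[-0.02481743 -0.04554936  0.032     ]]
inner [[-0.02790756  0.04592877  0.032     ]]
stop [[-0.05493557 -0.04328082  0.032     ]]
stop [[-0.05717956  0.04298446  0.032     ]]
```

```bash
cat >> h.py <<'E'
from scipy.spatial.transform import Rotation as R
def rel(pf,z):
    "travel (mm) & turn (deg) from now to fixture point pf(mm) with tool y along -fixture y, pointing down"
    from bench import env
    o=env.get_obs(); p=np.load("p.npy"); w=F(p,[[pf[0]/1e3,pf[1]/1e3,z/1e3]])[0]
    R0=R.from_rotvec(o["tcp_rot"]); c,s=np.cos(p[2]),np.sin(p[2])
    y=np.array([s,-c,0]); zz=np.array([0,0,-1.]); x=np.cross(y,zz)
    R1=R.from_matrix(np.c_[x,y,zz])
    print("travel",np.round(R0.inv().apply(w-o["eef_pos"])*1e3,1),"turn",np.round(np.degrees((R0.inv()*R1).as_rotvec()),2),"w",w)
def st():
    from bench import env
    o=env.get_obs();p=np.load("p.npy");f=Finv(p,o["eef_pos"])[0]*1e3;c,s=np.cos(p[2]),np.sin(p[2]);q=o["force"]
    print("t",round(o["time"],2),"fix",np.round(f,1),"F",np.round([c*q[0]+s*q[1],-s*q[0]+c*q[1],q[2]],2),"q",np.round(o["q"],2),"open",o["opening"])
E
python3 -c "
from h import *
rel((140,0),200);rel((135,0),40);st()"
```

```text
travel [-418.5 -309.7   22.3] turn [-7.000e-02  7.000e-02  7.988e+01] w [0.50804956 0.22387132 0.2       ]
travel [-419.4 -314.4  182.3] turn [-7.000e-02  7.000e-02  7.988e+01] w [0.5074255  0.21891041 0.04      ]
t 0.1 fix [518.5 357.6 221.8] F [ 0.37 -0.24  0.07] q [-1.38  0.48  0.02  1.56 -0.01  1.11 -0.08] open 0.08807649393656455
```

Call:
send_rows(turn=[[0, 0, 80], [0, 0, 80], [0, 0, 80], [0, 0, 80], [0, 0, 80], [0, 0, 80], [0, 0, 80], [0, 0, 80], [0, 0, 80], [0, 0, 80], [0, 0, 80], [0, 0, 80]], travel=[[-418, -310, 22], [-418, -310, 22], [-418, -310, 22], [-418, -310, 22], [-418, -310, 22], [-418, -310, 22], [-418, -310, 22], [-418, -310, 22], [-418, -310, 22], [-418, -310, 22], [-418, -310, 22], [-418, -310, 22]], fingers=[0, 0, 0, 0, 0, 0, 0, 0, 0, 0, 0, 0], newtons=10)

```text
time: 1.1
eef_pos: [0.4958, 0.2393, 0.2013]
tcp_rot: [-2.365, -2.068, 0.0]
force: [0.9, -0.0, 0.3]
opening: 0.0117
```

```bash
python3 -c "
from h import *
st();rel((140,0),200);rel((135,0),40)"
```

```text
t 1.1 fix [153.8  14.  201.3] F [ 0.1  -0.94  0.27] q [-0.93  0.31  0.46  1.9  -0.17  0.96 -0.53] open 0.011657629557285137
travel [-13.7  14.2   1.3] turn [-0.02  0.01 -0.48] w [0.50804956 0.22387132 0.2       ]
travel [-18.6  14.2 161.3] turn [-0.02  0.01 -0.48] w [0.5074255  0.21891041 0.04      ]
```

Call:
send_rows(turn=[[0, 0, 0], [0, 0, 0], [0, 0, 0]], travel=[[-12, 12, 20], [-12, 12, 60], [-12, 12, 60]], fingers=[0, 0, 0])

```text
time: 1.35
eef_pos: [0.5025, 0.2245, 0.1361]
tcp_rot: [-2.36, -2.072, 0.015]
force: [-1.7, 0.1, -1.6]
opening: 0.0003
```

```bash
python3 -c "
from h import *
st();rel((135,0),40)"
```

```text
t 1.35 fix [139.9   5.5 136.1] F [-0.14  1.69 -1.56] q [-0.88  0.4   0.43  1.95 -0.22  0.84 -0.45] open 0.0002722434141915732
travel [-4.3  6.3 96.1] turn [-0.41  0.38 -0.27] w [0.5074255  0.21891041 0.04      ]
```

Call:
send_rows(turn=[[0, 0, 0], [0, 0, 0], [0, 0, 0], [0, 0, 0], [0, 0, 0], [0, 0, 0]], travel=[[-2, 5, 35], [-4, 6, 70], [-4, 6, 90], [-4, 6, 94], [-4, 6, 94], [-4, 6, 94]], fingers=[0, 0, 0, 0, 0, 0])

```text
time: 1.85
eef_pos: [0.5116, 0.224, 0.049]
tcp_rot: [-2.357, -2.077, -0.002]
force: [0.3, -0.5, -0.0]
opening: 0.0005
```

Run:
```python
from h import *
st();rel((110,0),40)
for n in("side","top"):
    im=cams.camera(n)[:,:,::-1]; a=im[150:260,230:370] if n=="side" else im[165:275,215:365]; cv2.imwrite(f"pics/{n}1.png",cv2.resize(a,None,fx=5,fy=5,interpolation=cv2.INTER_CUBIC))
```

```text
t 1.85 fix [140.5  -3.6  49. ] F [-0.46 -0.38 -0.03] q [-0.81  0.54  0.37  1.99 -0.31  0.66 -0.37] open 0.00048017725249367607
travel [-30.6  -3.5   9. ] turn [ 0.05 -0.06 -0.07] w [0.5043052 0.1941059 0.04     ]
```

View pics/side1.png

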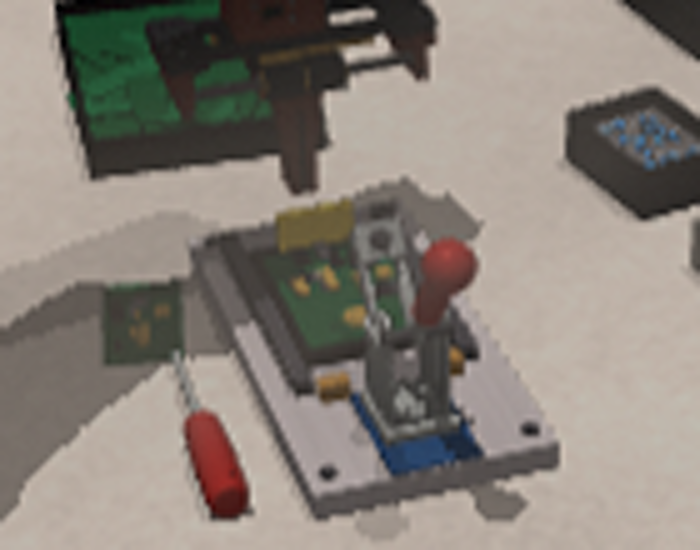

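View pics/top1.png

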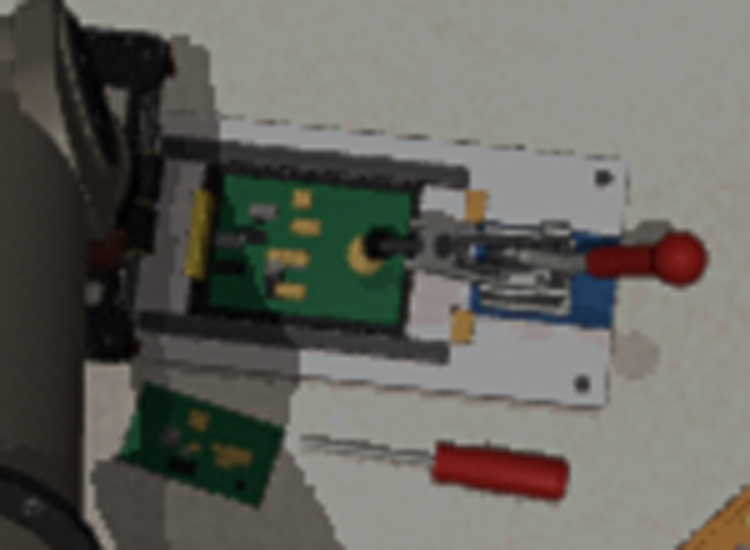

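Call:
send_rows(turn=[[0, 0, 0], [0, 0, 0], [0, 0, 0], [0, 0, 0], [0, 0, 0], [0, 0, 0], [0, 0, 0], [0, 0, 0]], travel=[[-4, -3, 6], [-8, -3, 8], [-12, -3, 8], [-16, -3, 8], [-18, -3, 8], [-20, -3, 8], [-21.5, -3, 8], [-23, -3, 8]], fingers=[0, 0, 0, 0, 0, 0, 0, 0])

```text
time: 2.62
eef_pos: [0.5053, 0.2004, 0.0396]
tcp_rot: [-2.358, -2.076, -0.0]
force: [0.7, 0.0, -0.3]
opening: 0.0001
```

Run:
```python
from h import *
st()
```

```text
t 2.62 fix [116.4  -0.2  39.6] F [ 0.09 -0.68 -0.27] q [-0.77  0.54  0.36  2.03 -0.31  0.63 -0.33] open 0.00014541023021511363
```

Now slow approach at about 18 mm/s.

Call:
send_rows(turn=[[0, 0, 0], [0, 0, 0], [0, 0, 0], [0, 0, 0], [0, 0, 0], [0, 0, 0], [0, 0, 0], [0, 0, 0]], travel=[[-1.5, 0, 0], [-3, 0, 0], [-4.5, 0, 0], [-6, 0, 0], [-7.5, 0, 0], [-9, 0, 0], [-10.5, 0, 0], [-12, 0, 0]], fingers=[0, 0, 0, 0, 0, 0, 0, 0])

```text
time: 3.28
eef_pos: [0.5037, 0.1886, 0.0395]
tcp_rot: [-2.358, -2.076, -0.0]
force: [0.5, 1.2, -1.3]
opening: 0.0007
```

Run:
```python
from h import *
st()
```

```text
t 3.28 fix [ 1.045e+02 -1.000e-01  3.950e+01] F [ 1.22 -0.32 -1.31] q [-0.76  0.53  0.36  2.04 -0.31  0.62 -0.31] open 0.0007442108780584325
```

Call:
send_rows(turn=[[0, 0, 0], [0, 0, 0], [0, 0, 0], [0, 0, 0], [0, 0, 0], [0, 0, 0], [0, 0, 0], [0, 0, 0]], travel=[[-1.5, 0, 0], [-3, 0, 0], [-4.5, 0, 0], [-6, 0, 0], [-7.5, 0, 0], [-9, 0, 0], [-10, 0, 0], [-11, 0, 0]], fingers=[0, 0, 0, 0, 0, 0, 0, 0])

```text
time: 3.95
eef_pos: [0.5023, 0.1776, 0.0395]
tcp_rot: [-2.358, -2.076, 0.0]
force: [-0.3, 2.4, -1.7]
opening: 0.0006
```

Run:
```python
from h import *
st()
im=cams.camera("top")[:,:,::-1];a=im[165:275,215:365]; cv2.imwrite("pics/top2.png",cv2.resize(a,None,fx=5,fy=5,interpolation=cv2.INTER_CUBIC))
```

```text
t 3.95 fix [93.3 -0.  39.5] F [ 2.33  0.55 -1.74] q [-0.74  0.52  0.36  2.05 -0.31  0.61 -0.3 ] open 0.0005727566825194497
```

View pics/top2.png

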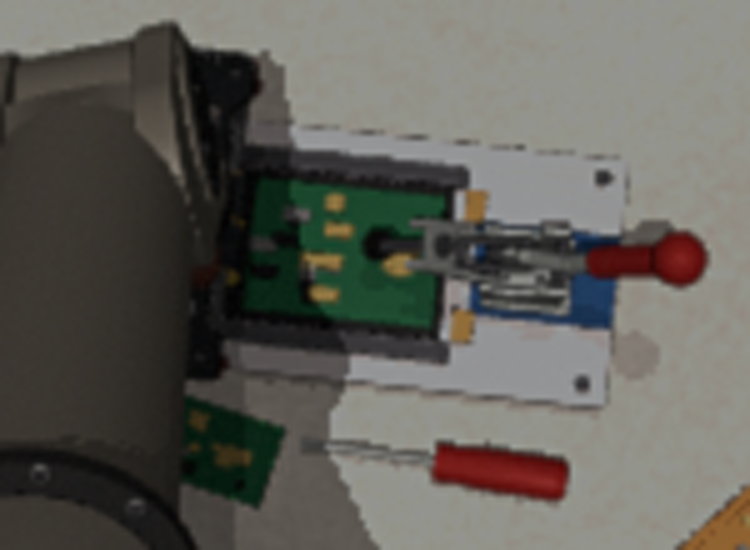

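Call:
send_rows(turn=[[0, 0, 0], [0, 0, 0], [0, 0, 0], [0, 0, 0]], travel=[[-1, 0, 0], [-2, 0, 0], [-3, 0, 0], [-4, 0, 0]], fingers=[0, 0, 0, 0])

```text
time: 4.33
eef_pos: [0.5018, 0.1737, 0.0395]
tcp_rot: [-2.358, -2.076, -0.0]
force: [0.3, 2.2, -1.0]
opening: 0.0006
```

Run:
```python
from h import *
st()
```

```text
t 4.33 fix [89.5 -0.  39.5] F [ 2.25 -0.03 -0.99] q [-0.73  0.52  0.36  2.06 -0.31  0.61 -0.29] open 0.0005700851858150215
```

Now 0.5 mm per row.

Call:
send_rows(turn=[[0, 0, 0], [0, 0, 0], [0, 0, 0], [0, 0, 0]], travel=[[-0.5, 0, 0], [-1, 0, 0], [-1.5, 0, 0], [-2, 0, 0]], fingers=[0, 0, 0, 0])

```text
time: 4.67
eef_pos: [0.5015, 0.1718, 0.0395]
tcp_rot: [-2.358, -2.076, -0.0]
force: [0.1, 2.4, -0.6]
opening: 0.0003
```

Call:
send_rows(turn=[[0, 0, 0], [0, 0, 0], [0, 0, 0]], travel=[[-0.5, 0, 0], [-1, 0, 0], [-1.5, 0, 0]], fingers=[0, 0, 0])

```text
time: 4.92
eef_pos: [0.5017, 0.1707, 0.0396]
tcp_rot: [2.358, 2.076, 0.002]
force: [1.5, 4.6, -1.2]
opening: 0.0005
```

Call:
send_rows(turn=[[0, 0, 0]], travel=[[-0.3, 0, 0]], fingers=[0])

```text
time: 5.0
eef_pos: [0.5018, 0.1707, 0.0397]
tcp_rot: [-2.358, -2.076, -0.002]
force: [1.1, 4.8, -1.4]
opening: 0.0005
```

Run:
```python
from h import *
st()
im=cams.camera("top")[:,:,::-1];a=im[185:255,265:335]; cv2.imwrite("pics/top3.png",cv2.resize(a,None,fx=8,fy=8,interpolation=cv2.INTER_CUBIC))
im=cams.camera("side")[:,:,::-1];a=im[180:250,260:350]; cv2.imwrite("pics/side3.png",cv2.resize(a,None,fx=8,fy=8,interpolation=cv2.INTER_CUBIC))
st()
```

```text
t 5.0 fix [86.4 -0.4 39.7] F [ 4.87 -0.48 -1.37] q [-0.73  0.52  0.36  2.06 -0.31  0.61 -0.28] open 0.00045552244963349855
t 5.1 fix [86.5 -0.4 39.7] F [ 4.36 -0.7  -1.51] q [-0.73  0.52  0.36  2.06 -0.31  0.61 -0.28] open 0.00021360577668160625
```

View pics/top3.png

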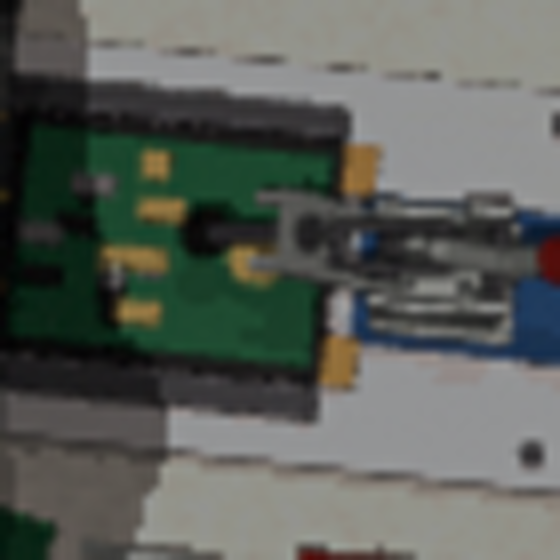

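View pics/side3.png

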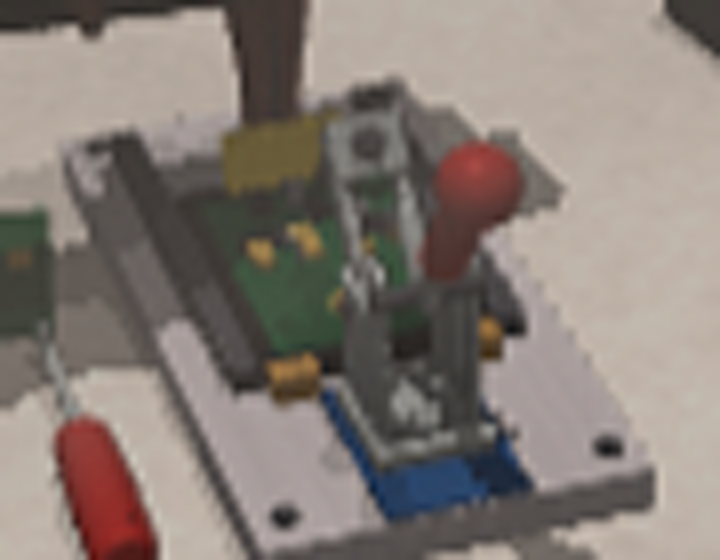

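Call:
send_rows(turn=[[0, 0, 0], [0, 0, 0], [0, 0, 0]], travel=[[-0.4, 0, 0], [-0.8, 0, 0], [-0.8, 0, 0]], fingers=[0, 0, 0])

```text
time: 5.35
eef_pos: [0.5019, 0.1706, 0.0399]
tcp_rot: [-2.357, -2.077, -0.003]
force: [1.3, 7.5, -0.8]
opening: 0.0005
```

Run:
```python
from h import *
st()
```

```text
t 5.35 fix [86.4 -0.5 39.9] F [ 7.59 -0.38 -0.8 ] q [-0.73  0.52  0.36  2.06 -0.31  0.61 -0.28] open 0.0005412138273236675
```

Call:
send_rows(turn=[[0, 0, 0], [0, 0, 0], [0, 0, 0], [0, 0, 0], [0, 0, 0], [0, 0, 0], [0, 0, 0], [0, 0, 0], [0, 0, 0], [0, 0, 0], [0, 0, 0], [0, 0, 0]], travel=[[2, 0, 0], [5, 0, 0], [15, 0, 0], [25, 0, -5], [25, 0, -40], [25, 0, -80], [25, 0, -120], [25, 0, -160], [25, 0, -200], [25, 0, -225], [25, 0, -225], [25, 0, -225]], fingers=[0, 0, 0, 0, 0, 0, 0, 0, 0, 0, 0, 0])

```text
time: 6.35
eef_pos: [0.505, 0.1949, 0.2662]
tcp_rot: [2.357, 2.076, 0.005]
force: [-0.6, 0.1, -0.2]
opening: 0.0008
```

Run:
```python
from h import *
st();rel((-225,0),265)
im=cams.camera("top")[:,:,::-1];a=im[165:275,215:365]; cv2.imwrite("pics/top4.png",cv2.resize(a,None,fx=5,fy=5,interpolation=cv2.INTER_CUBIC))
```

```text
t 6.35 fix [110.9  -0.5 266.2] F [ 0.01  0.63 -0.19] q [-0.9   0.22  0.5   1.85 -0.12  1.09 -0.49] open 0.0007953248887154427
travel [-3.359e+02 -1.000e-01  4.000e-01] turn [ 0.13 -0.13 -0.08] w [ 0.46249323 -0.13827454  0.265     ]
```

View pics/top4.png

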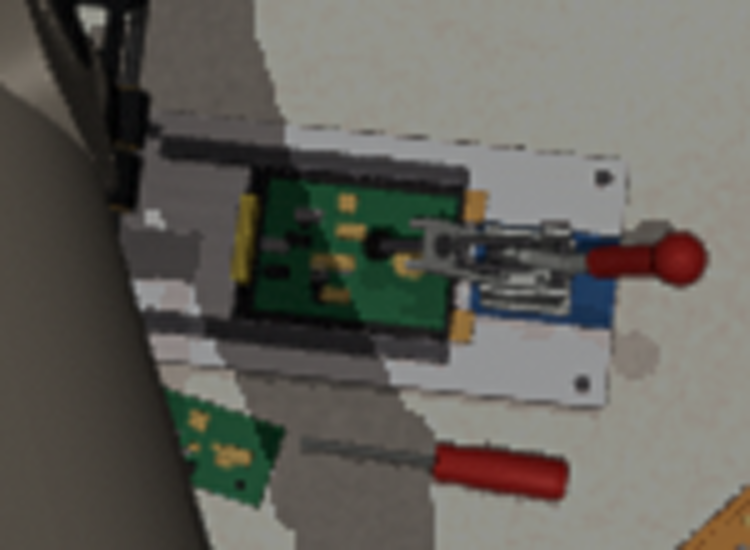

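Call:
send_rows(turn=[[0, 0, 0], [0, 0, 0], [0, 0, 0], [0, 0, 0], [0, 0, 0], [0, 0, 0], [0, 0, 0], [0, 0, 0], [0, 0, 0], [0, 0, 0], [0, 0, 0], [0, 0, 0]], travel=[[-20, 0, 0], [-55, 0, 0], [-90, 0, 0], [-125, 0, 0], [-160, 0, 0], [-195, 0, 0], [-230, 0, 0], [-265, 0, 0], [-295, 0, 0], [-320, 0, 0], [-336, 0, 0], [-336, 0, 0]], fingers=[0, 0, 0, 0, 0, 0, 0, 0, 0, 0, 0, 0])

```text
time: 7.4
eef_pos: [0.4598, -0.1427, 0.2632]
tcp_rot: [-2.363, -2.068, 0.005]
force: [1.0, -0.0, -0.3]
opening: 0.0008
```

Run:
```python
from h import *
p=np.load("p.npy")
for a in((245,195),(233,280)): print("lip",Finv(p,atz("top",((a[0]+.5)/5-.5+215,(a[1]+.5)/5-.5+165),.056)))
st();rel((-225,1),158)
```

```text
lip [[ 0.07233185 -0.0241848   0.056     ]]
lip [[0.07336937 0.02593748 0.056     ]]
t 7.4 fix [-229.7    2.1  263.2] F [ 0.09 -1.04 -0.28] q [-0.49  0.12  0.74  1.99 -0.09  1.07  0.15] open 0.0008099028391168594
travel [  4.9   1.4 105.2] turn [-0.17  0.11 -0.46] w [ 0.46150105 -0.13814973  0.158     ]
```

Call:
send_rows(turn=[[0, 0, 0], [0, 0, 0], [0, 0, 0], [0, 0, 0], [0, 0, 0], [0, 0, 0]], travel=[[1, 1, 30], [3, 1, 65], [3, 1, 95], [3, 1, 104], [3, 1, 104], [3, 1, 104]], fingers=[0, 0, 0, 0, 0, 0])

```text
time: 7.9
eef_pos: [0.4631, -0.1361, 0.1606]
tcp_rot: [-2.357, -2.076, 0.002]
force: [0.2, -0.9, 0.2]
opening: 0.0006
```

Run:
```python
from h import *
st();rel((-205,1),160)
for n in("side","top"):
    im=cams.camera(n)[:,:,::-1]; a=im[140:260,230:390] if n=="side" else im[165:275,245:395]; cv2.imwrite(f"pics/{n}5.png",cv2.resize(a,None,fx=5,fy=5,interpolation=cv2.INTER_CUBIC))
```

```text
t 7.9 fix [-222.8   -0.3  160.6] F [-0.82 -0.35  0.17] q [-0.42  0.28  0.69  2.1  -0.24  0.84  0.28] open 0.0005895349544088215
travel [17.8 -1.3  0.6] turn [-0.08  0.04 -0.11] w [ 0.46399728 -0.11830612  0.16      ]
```

View pics/side5.png

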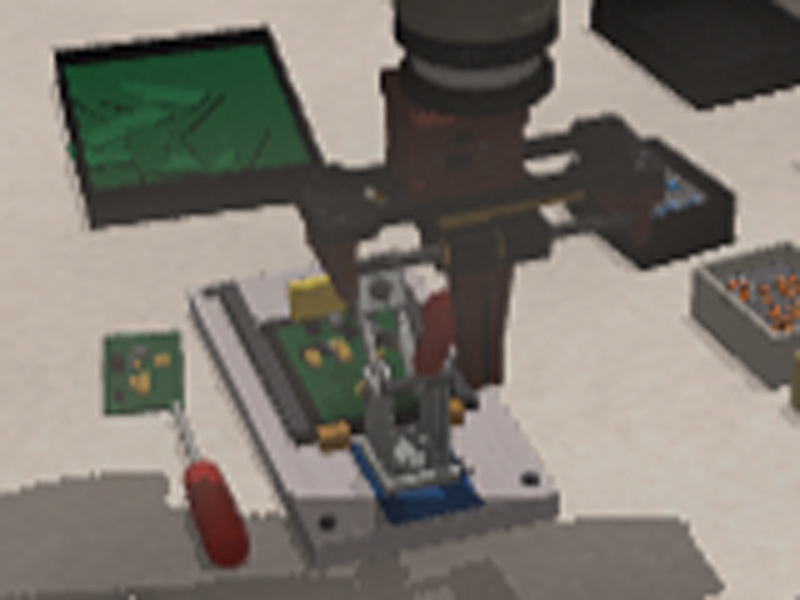

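View pics/top5.png

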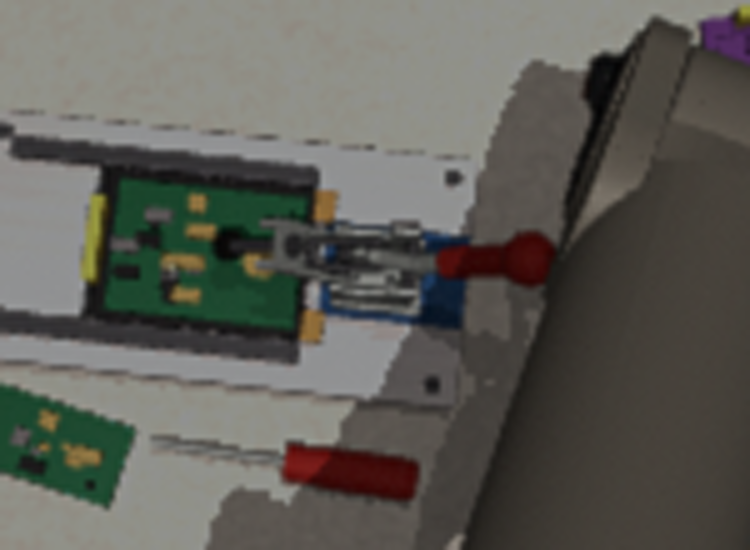

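```bash
python3 - <<'E'
from h import *
p=np.load("p.npy")
P=F(p,np.array([[-222.8,-.3,160.6],[-222.8,-.3,240],[-176.7,1,172],[-176.7,1,187]])/1e3)
for n,o in(("side",(230,140)),("top",(245,165))): print(n,(proj(n,P)-o)*5)
E
python3 - <<'E'
import cv2
a=cv2.imread("pics/side5.png")[200:450,330:580]; cv2.imwrite("pics/side5z.png",cv2.convertScaleAbs(cv2.resize(a,None,fx=2.4,fy=2.4,interpolation=cv2.INTER_CUBIC),alpha=1.8))
E
```

```text
side [[478.77064469 376.31522039]
 [477.02595836 244.3136047 ]
 [446.81375416 314.55414555]
 [446.30847143 290.48222449]]
top [[614.06489362 264.21088377]
 [631.72484292 246.61551975]
 [529.04933831 255.5699244 ]
 [531.12196344 252.28788207]]
```

View pics/side5z.png

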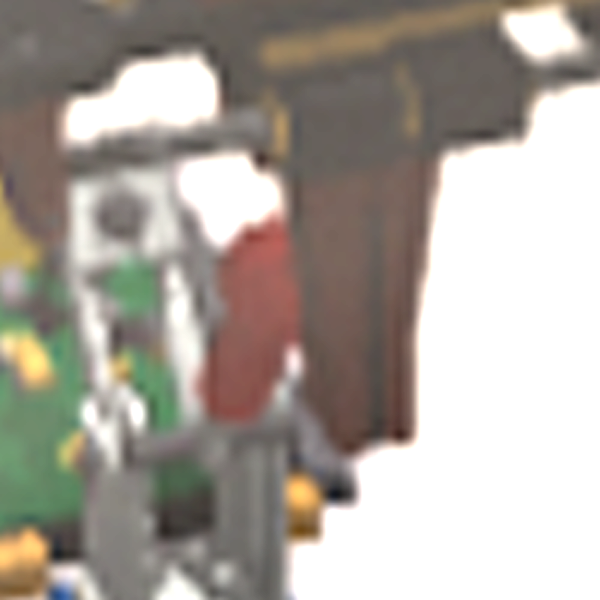

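Call:
send_rows(turn=[[0, 0, 0], [0, 0, 0], [0, 0, 0], [0, 0, 0], [0, 0, 0], [0, 0, 0], [0, 0, 0], [0, 0, 0], [0, 0, 0], [0, 0, 0], [0, 0, 0], [0, 0, 0]], travel=[[3, -1, 0], [6, -1, 0], [8, -1, 0], [9.5, -1, 0], [11, -1, 0], [12.5, -1, 0], [14, -1, 0], [15.5, -1, 0], [17, -1, 0], [18.5, -1, 0], [20, -1, 0], [21, -1, 0]], fingers=[0, 0, 0, 0, 0, 0, 0, 0, 0, 0, 0, 0])

```text
time: 9.0
eef_pos: [0.4648, -0.1153, 0.1605]
tcp_rot: [-2.358, -2.076, 0.0]
force: [-0.0, -0.7, -0.3]
opening: 0.0004
```

Run:
```python
from h import *
st()
```

```text
t 9.0 fix [-201.9    0.6  160.5] F [-0.66 -0.05 -0.29] q [-0.47  0.27  0.69  2.11 -0.23  0.83  0.23] open 0.00038030859869934026
```

Call:
send_rows(turn=[[0, 0, 0], [0, 0, 0], [0, 0, 0], [0, 0, 0], [0, 0, 0], [0, 0, 0], [0, 0, 0], [0, 0, 0], [0, 0, 0], [0, 0, 0]], travel=[[1.3, 0, -0.5], [2.6, 0, -1.2], [3.9, 0, -2], [5.2, 0, -3], [6.5, 0, -4], [7.8, 0, -5], [9.1, 0, -6], [10.4, 0, -6.8], [11.7, 0, -7.5], [13, 0, -8.2]], fingers=[0, 0, 0, 0, 0, 0, 0, 0, 0, 0])

```text
time: 9.83
eef_pos: [0.4664, -0.1023, 0.1688]
tcp_rot: [-2.358, -2.076, -0.0]
force: [-0.3, -1.1, 1.7]
opening: 0.0008
```

Run:
```python
from h import *
st()
im=cams.camera("top")[:,:,::-1];a=im[165:275,245:395]; cv2.imwrite("pics/top6.png",cv2.resize(a,None,fx=5,fy=5,interpolation=cv2.INTER_CUBIC))
```

```text
t 9.83 fix [-188.8    0.6  168.8] F [-1.17  0.11  1.72] q [-0.5   0.26  0.69  2.1  -0.22  0.85  0.19] open 0.0007889764222256834
```

View pics/top6.png

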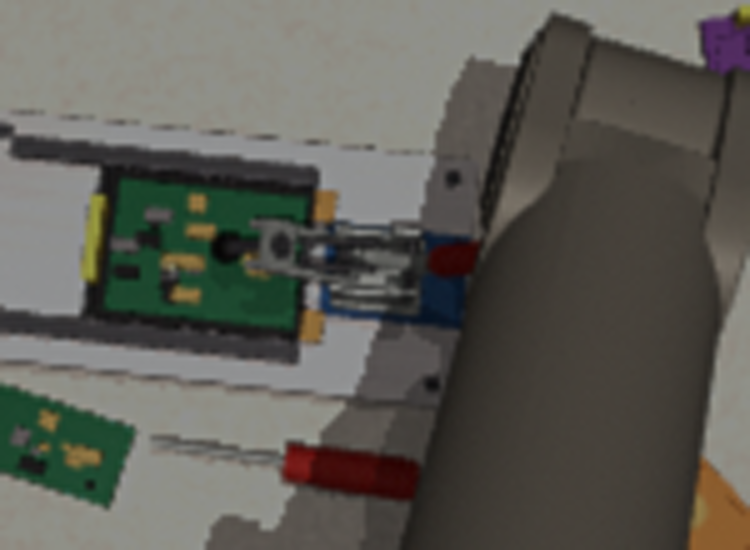

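Call:
send_rows(turn=[[0, 0, 0], [0, 0, 0], [0, 0, 0], [0, 0, 0], [0, 0, 0], [0, 0, 0], [0, 0, 0], [0, 0, 0], [0, 0, 0], [0, 0, 0], [0, 0, 0], [0, 0, 0]], travel=[[1.5, 0, -0.9], [3, 0, -1.8], [4.5, 0, -2.6], [6, 0, -3.4], [7.5, 0, -4.1], [9, 0, -4.8], [10.5, 0, -5.4], [12, 0, -6], [13.5, 0, -6.5], [15, 0, -7], [16.5, 0, -7.5], [18, 0, -7.9]], fingers=[0, 0, 0, 0, 0, 0, 0, 0, 0, 0, 0, 0])

```text
time: 10.88
eef_pos: [0.4687, -0.0845, 0.1766]
tcp_rot: [-2.358, -2.076, 0.0]
force: [-0.7, -0.6, 0.2]
opening: 0.0006
```

Run:
```python
from h import *
st()
```

```text
t 10.88 fix [-170.9    0.5  176.6] F [-0.69  0.58  0.19] q [-0.54  0.24  0.69  2.1  -0.2   0.87  0.13] open 0.0006357459969586929
```

Call:
send_rows(turn=[[0, 0, 0], [0, 0, 0], [0, 0, 0], [0, 0, 0], [0, 0, 0], [0, 0, 0], [0, 0, 0], [0, 0, 0], [0, 0, 0], [0, 0, 0], [0, 0, 0], [0, 0, 0]], travel=[[1.6, 0, -0.5], [3.2, 0, -1], [4.8, 0, -1.4], [6.4, 0, -1.8], [8, 0, -2.2], [9.6, 0, -2.6], [11.2, 0, -2.9], [12.8, 0, -3.2], [14.4, 0, -3.5], [16, 0, -3.7], [17.6, 0, -3.8], [19.2, 0, -3.9]], fingers=[0, 0, 0, 0, 0, 0, 0, 0, 0, 0, 0, 0])

```text
time: 11.88
eef_pos: [0.4711, -0.0655, 0.1805]
tcp_rot: [-2.358, -2.076, 0.0]
force: [-0.3, -0.2, -0.1]
opening: 0.0003
```

Run:
```python
from h import *
st()
for n in("side","top"):
    im=cams.camera(n)[:,:,::-1]; a=im[140:260,230:390] if n=="side" else im[165:275,245:395]; cv2.imwrite(f"pics/{n}7.png",cv2.resize(a,None,fx=5,fy=5,interpolation=cv2.INTER_CUBIC))
```

```text
t 11.88 fix [-151.7    0.5  180.5] F [-0.26  0.28 -0.15] q [-0.58  0.23  0.68  2.1  -0.19  0.87  0.08] open 0.00026062957583910943
```

View pics/top7.png

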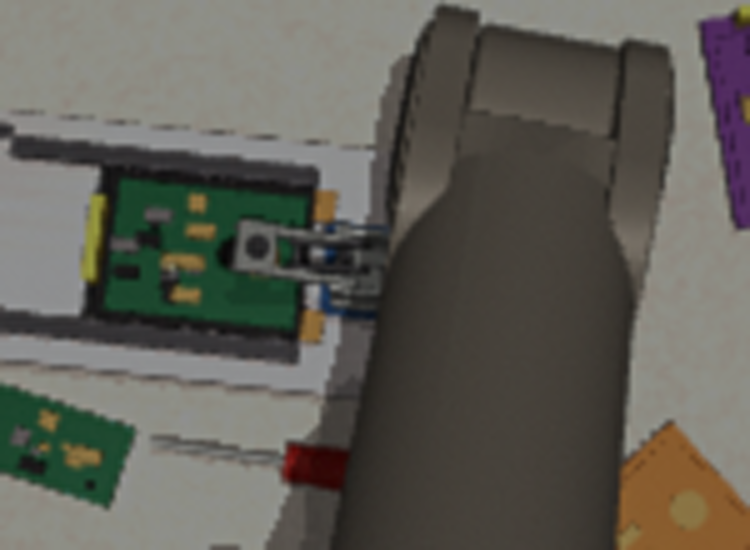

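View pics/side7.png

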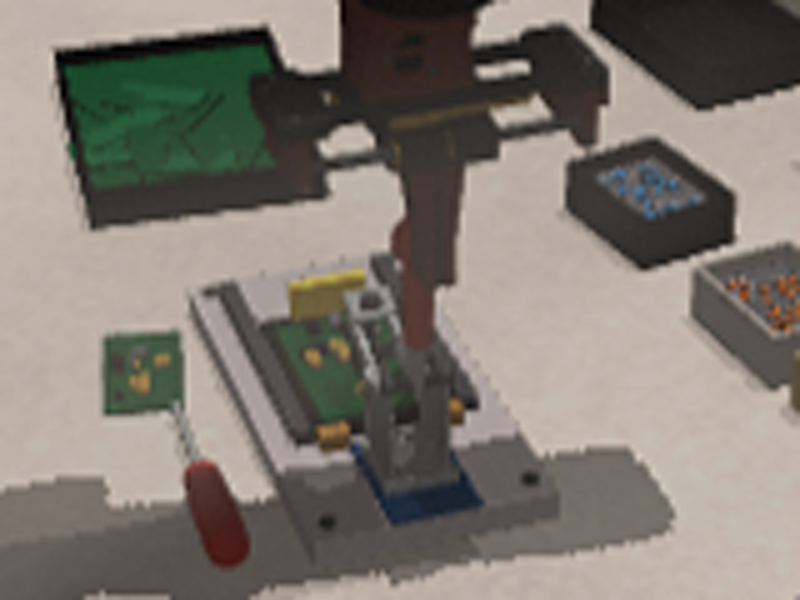

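Call:
send_rows(turn=[[0, 0, 0], [0, 0, 0], [0, 0, 0], [0, 0, 0], [0, 0, 0], [0, 0, 0], [0, 0, 0], [0, 0, 0], [0, 0, 0], [0, 0, 0], [0, 0, 0], [0, 0, 0]], travel=[[1.3, 0, -0.3], [2.6, 0, -0.5], [3.9, 0, -0.8], [5.2, 0, -1], [6.5, 0, -1.2], [7.8, 0, -1.4], [9.1, 0, -1.6], [10.4, 0, -1.8], [11.7, 0, -2], [13, 0, -2.2], [14.3, 0, -2.3], [15.6, 0, -2.4]], fingers=[0, 0, 0, 0, 0, 0, 0, 0, 0, 0, 0, 0])

```text
time: 12.98
eef_pos: [0.4732, -0.0501, 0.1829]
tcp_rot: [2.358, 2.076, 0.0]
force: [-0.1, -0.8, 0.1]
opening: 0.0004
```

Run:
```python
from h import *
st()
```

```text
t 12.98 fix [-136.2    0.4  182.9] F [-0.83  0.02  0.11] q [-0.61  0.22  0.68  2.09 -0.18  0.88  0.05] open 0.000379610987618786
```

Call:
send_rows(turn=[[0, 0, 0], [0, 0, 0], [0, 0, 0], [0, 0, 0], [0, 0, 0], [0, 0, 0], [0, 0, 0], [0, 0, 0]], travel=[[1.2, 0, 0], [2.4, 0, 0], [3.6, 0, 0], [4.8, 0, 0], [6, 0, 0], [7.2, 0, 0], [8.4, 0, 0], [9.6, 0, 0]], fingers=[0, 0, 0, 0, 0, 0, 0, 0])

```text
time: 13.65
eef_pos: [0.4743, -0.0421, 0.1832]
tcp_rot: [2.359, 2.074, -0.001]
force: [-2.4, -7.0, 6.0]
opening: 0.0004
```

Run:
```python
from h import *
st()
```

```text
t 13.65 fix [-128.1    0.3  183.2] F [-7.26  1.53  6.01] q [-0.62  0.22  0.67  2.09 -0.18  0.88  0.02] open 0.0004406996592726765
```

Run:
```python
from h import *
st()
im=cams.camera("side")[:,:,::-1]; a=im[160:250,270:360]; cv2.imwrite("pics/side8.png",cv2.convertScaleAbs(cv2.resize(a,None,fx=6.6,fy=6.6,interpolation=cv2.INTER_CUBIC),alpha=1.6))
st()
```

```text
t 13.65 fix [-128.1    0.3  183.2] F [-7.26  1.53  6.01] q [-0.62  0.22  0.67  2.09 -0.18  0.88  0.02] open 0.0004406996592726765
t 13.7 fix [-127.9    0.2  183.2] F [-7.15  0.92  5.5 ] q [-0.62  0.22  0.67  2.09 -0.18  0.88  0.02] open 0.0003591274143053836
```

View pics/side8.png

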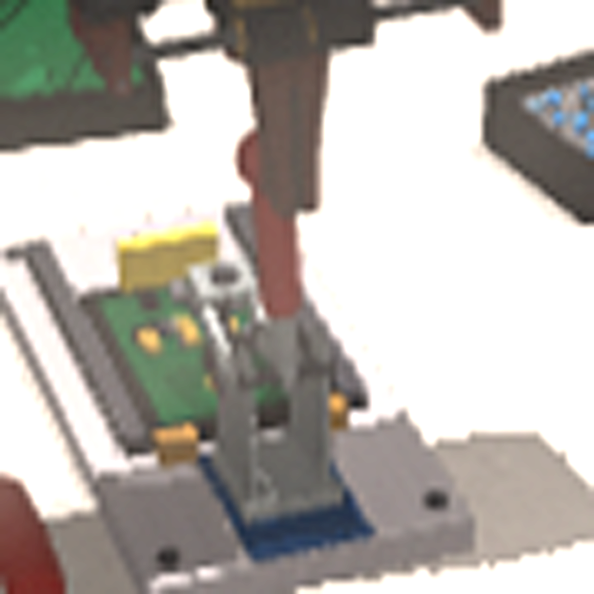

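Run:
```python
from h import *
p=np.load("p.npy")
for P in ([-128,.3,183.2],[-116,0,92],[-102,.5,191],[-106,.5,191.5],[-98,.5,190.5],[-102,.5,181]):
    print(P,(proj("side",F(p,np.array(P)/1e3))-[270,160])*6.6)
d=np.linalg.norm(F(p,[[-.102,0,.19]])-M["side"]["T"][:3,3]);print("r px",491*.015/d*6.6)
a=cv2.imread("pics/side8.png")[100:330,180:380]; cv2.imwrite("pics/side8z.png",cv2.resize(a,None,fx=2.5,fy=2.5,interpolation=cv2.INTER_CUBIC))
```

```text
[-128, 0.3, 183.2] [[288.14053949 202.02560325]]
[-116, 0, 92] [[284.94554109 371.09382123]]
[-102, 0.5, 191] [[267.38633593 156.79521086]]
[-106, 0.5, 191.5] [[270.36724279 160.16011287]]
[-98, 0.5, 190.5] [[264.42070561 153.4475533 ]]
[-102, 0.5, 181] [[268.03332564 177.47377538]]
r px 35.70942581050503
```

View pics/side8z.png

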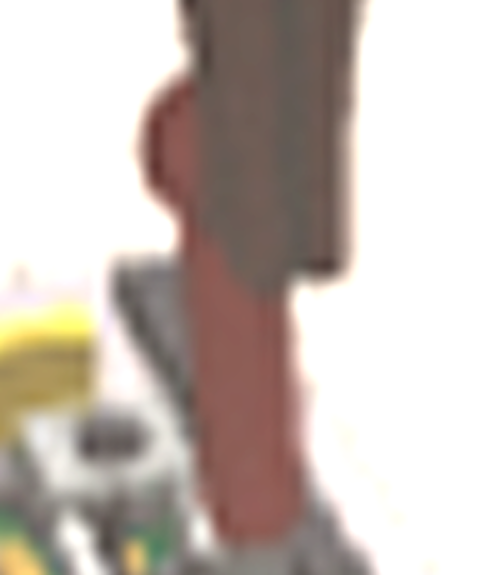

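Call:
send_rows(turn=[[0, 0, 0], [0, 0, 0], [0, 0, 0]], travel=[[1, 0, 0], [2, 0, 0], [3, 0, 0]], fingers=[0, 0, 0])

```text
time: 13.95
eef_pos: [0.4747, -0.0396, 0.1833]
tcp_rot: [2.359, 2.073, -0.002]
force: [-1.8, -7.3, 5.8]
opening: 0.0007
```

Run:
```python
from h import *
st()
```

```text
t 13.95 fix [-125.6    0.2  183.3] F [-7.49  0.89  5.8 ] q [-0.63  0.22  0.67  2.09 -0.18  0.88  0.02] open 0.0006559396240793595
```

Call:
send_rows(turn=[[0, 0, 0], [0, 0, 0], [0, 0, 0]], travel=[[0.7, 0, -1], [1.4, 0, -2], [2.1, 0, -3]], fingers=[0, 0, 0])

```text
time: 14.2
eef_pos: [0.4739, -0.0378, 0.185]
tcp_rot: [2.359, 2.073, -0.005]
force: [-0.4, -10.5, -6.8]
opening: 0.0004
```

Run:
```python
from h import *
st()
```

```text
t 14.2 fix [-123.9    1.3  185. ] F [-10.44  -0.89  -6.79] q [-0.63  0.22  0.67  2.09 -0.17  0.89  0.01] open 0.0004027174949930905
```

Call:
send_rows(turn=[[0, 0, 0], [0, 0, 0], [0, 0, 0]], travel=[[0.6, 0, 0.5], [1.4, 0, 0.8], [2.2, 0, 1]], fingers=[0, 0, 0])

```text
time: 14.45
eef_pos: [0.4742, -0.0356, 0.1847]
tcp_rot: [2.36, 2.073, -0.005]
force: [-3.7, -8.5, 4.3]
opening: 0.0001
```

Run:
```python
from h import *
st()
```

```text
t 14.45 fix [-121.6    1.2  184.7] F [-8.86  2.62  4.35] q [-0.64  0.22  0.67  2.09 -0.17  0.89  0.01] open 8.824619802067163e-05
```

Call:
send_rows(turn=[[0, 0, 0], [0, 0, 0], [0, 0, 0], [0, 0, 0]], travel=[[0.8, 0, -0.2], [1.6, 0, -0.1], [2.4, 0, 0], [3.2, 0, 0.1]], fingers=[0, 0, 0, 0])

```text
time: 14.78
eef_pos: [0.4746, -0.0323, 0.1845]
tcp_rot: [2.36, 2.073, -0.005]
force: [-2.9, -8.3, 3.2]
opening: 0.0005
```

Run:
```python
from h import *
st()
```

```text
t 14.78 fix [-118.4    1.2  184.5] F [-8.55  1.8   3.15] q [-0.64  0.22  0.67  2.09 -0.17  0.89 -0.  ] open 0.000515766113943802
```

Call:
send_rows(turn=[[0, 0, 0], [0, 0, 0], [0, 0, 0], [0, 0, 0], [0, 0, 0]], travel=[[0.9, 0, 0], [1.8, 0, 0.1], [2.7, 0, 0.3], [3.6, 0, 0.5], [4.5, 0, 0.7]], fingers=[0, 0, 0, 0, 0])

```text
time: 15.2
eef_pos: [0.4753, -0.0272, 0.1839]
tcp_rot: [-2.36, -2.074, 0.004]
force: [-2.7, -7.0, 3.2]
opening: 0.0008
```

Run:
```python
from h import *
st()
```

```text
t 15.2 fix [-113.2    1.1  183.9] F [-7.24  1.78  3.22] q [-0.65  0.22  0.67  2.09 -0.18  0.88 -0.01] open 0.0008010218474985957
```

Call:
send_rows(turn=[[0, 0, 0], [0, 0, 0], [0, 0, 0], [0, 0, 0], [0, 0, 0]], travel=[[0.9, 0, 0.2], [1.8, 0, 0.4], [2.7, 0, 0.6], [3.6, 0, 0.8], [4.5, 0, 1.1]], fingers=[0, 0, 0, 0, 0])

```text
time: 15.62
eef_pos: [0.4763, -0.0215, 0.1828]
tcp_rot: [-2.358, -2.075, 0.001]
force: [-1.6, -2.7, 1.6]
opening: 0.001
```

Run:
```python
from h import *
st()
im=cams.camera("side")[:,:,::-1]; a=im[160:250,270:360]; cv2.imwrite("pics/side9.png",cv2.convertScaleAbs(cv2.resize(a,None,fx=6.6,fy=6.6,interpolation=cv2.INTER_CUBIC),alpha=1.6))
```

```text
t 15.62 fix [-107.4    0.9  182.8] F [-2.87  1.24  1.57] q [-0.66  0.23  0.66  2.09 -0.18  0.88 -0.02] open 0.001003100996624064
```

View pics/side9.png

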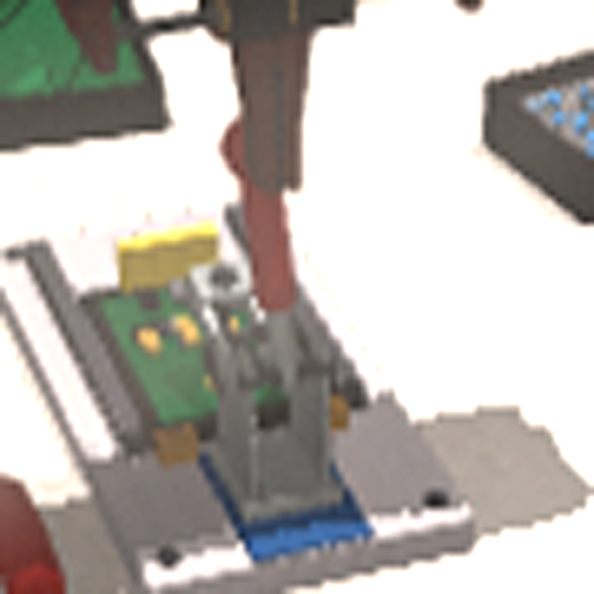

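Call:
send_rows(turn=[[0, 0, 0], [0, 0, 0], [0, 0, 0]], travel=[[0.5, 0, 0.2], [1, 0, 0.4], [1.5, 0, 0.6]], fingers=[0, 0, 0])

```text
time: 15.92
eef_pos: [0.477, -0.0194, 0.1823]
tcp_rot: [-2.358, -2.076, -0.0]
force: [-2.0, -0.8, -0.8]
opening: 0.0006
```

Run:
```python
from h import *
st()
```

```text
t 15.92 fix [-105.3    0.5  182.3] F [-1.03  1.93 -0.85] q [-0.66  0.23  0.66  2.09 -0.18  0.88 -0.02] open 0.0006302261916718523
```

Call:
send_rows(turn=[[0, 0, 0], [0, 0, 0], [0, 0, 0]], travel=[[0.5, 0, 0.2], [1, 0, 0.4], [1.5, 0, 0.6]], fingers=[0, 0, 0])

```text
time: 16.17
eef_pos: [0.4775, -0.0179, 0.1819]
tcp_rot: [2.358, 2.076, 0.001]
force: [-0.0, -0.2, -0.8]
opening: 0.0004
```

Run:
```python
from h import *
st()
for n in("side","top"):
    im=cams.camera(n)[:,:,::-1]; a=im[160:250,270:360] if n=="side" else im[165:275,245:395]; cv2.imwrite(f"pics/{n}10.png",cv2.convertScaleAbs(cv2.resize(a,None,fx=6.6 if n=="side" else 5,fy=6.6 if n=="side" else 5,interpolation=cv2.INTER_CUBIC),alpha=1.5))
```

```text
t 16.17 fix [-1.037e+02  1.000e-01  1.819e+02] F [-0.19 -0.   -0.82] q [-0.66  0.23  0.66  2.09 -0.18  0.88 -0.02] open 0.00042476451538744876
```

View pics/side10.png

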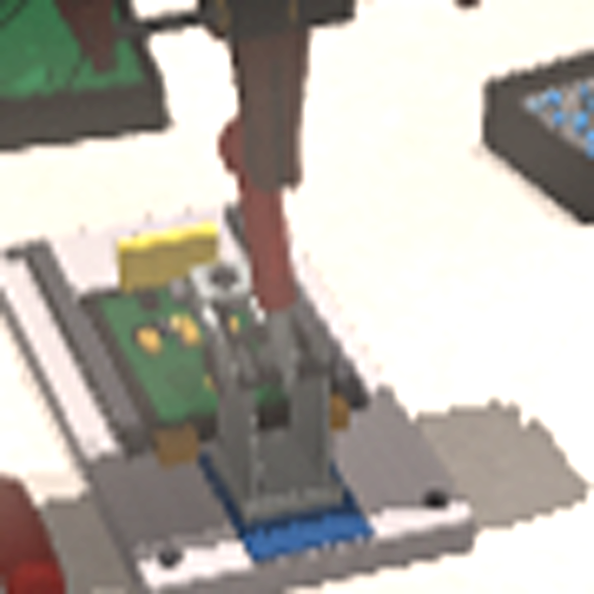

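Call:
send_rows(turn=[[0, 0, 0], [0, 0, 0], [0, 0, 0]], travel=[[0.5, 0, 0.2], [1, 0, 0.4], [1.5, 0, 0.6]], fingers=[0, 0, 0])

```text
time: 16.52
eef_pos: [0.4776, -0.0167, 0.1813]
tcp_rot: [2.358, 2.076, 0.001]
force: [0.5, 0.1, 0.9]
opening: 0.0004
```

Run:
```python
from h import *
st()
```

```text
t 16.52 fix [-102.5    0.2  181.3] F [ 0.17 -0.5   0.94] q [-0.66  0.23  0.66  2.09 -0.18  0.88 -0.03] open 0.00035389877051351807
```

Call:
send_rows(turn=[[0, 0, 0], [0, 0, 0], [0, 0, 0]], travel=[[0.4, 0, 0.2], [0.8, 0, 0.4], [1.2, 0, 0.5]], fingers=[0, 0, 0])

```text
time: 16.77
eef_pos: [0.4775, -0.0156, 0.1807]
tcp_rot: [-2.358, -2.076, -0.0]
force: [-0.4, -0.0, -0.1]
opening: 0.0002
```

Run:
```python
from h import *
st()
```

```text
t 16.77 fix [-101.4    0.4  180.7] F [-0.08  0.4  -0.06] q [-0.66  0.23  0.66  2.09 -0.18  0.88 -0.03] open 0.00016845361221228748
```

Still no resistance over about 2.5 mm, so the spring seems to have taken the handle. I'll back off and look.

Call:
send_rows(turn=[[0, 0, 0], [0, 0, 0], [0, 0, 0], [0, 0, 0], [0, 0, 0], [0, 0, 0], [0, 0, 0], [0, 0, 0], [0, 0, 0], [0, 0, 0], [0, 0, 0], [0, 0, 0]], travel=[[-1, 0, 0], [-3, 0, 0], [-6, 0, 0], [-12, 0, 0], [-25, 0, 0], [-45, 0, 0], [-70, 0, -10], [-100, 0, -30], [-135, 0, -50], [-170, 0, -70], [-200, 0, -80], [-200, 0, -80]], fingers=[0, 0, 0, 0, 0, 0, 0, 0, 0, 0, 0, 0])

```text
time: 17.77
eef_pos: [0.4513, -0.2216, 0.2636]
tcp_rot: [2.363, 2.061, 0.003]
force: [-0.5, -0.0, -0.4]
opening: 0.0003
```

Run:
```python
from h import *
st()
for n in("side","top"):
    im=cams.camera(n)[:,:,::-1]; a=im[160:250,260:370] if n=="side" else im[175:265,235:345]; cv2.imwrite(f"pics/{n}11.png",cv2.convertScaleAbs(cv2.resize(a,None,fx=6.6,fy=6.6,interpolation=cv2.INTER_CUBIC),alpha=1.4))
```

```text
t 17.77 fix [-309.1    0.7  263.6] F [-0.07  0.44 -0.43] q [-0.37  0.17  0.8   1.95 -0.14  1.07  0.36] open 0.0002932671219117233
```

View pics/side11.png

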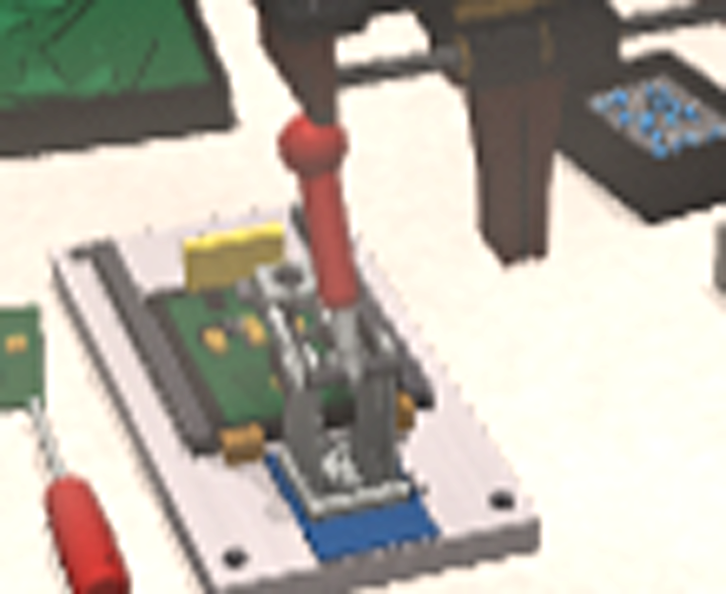

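View pics/top11.png

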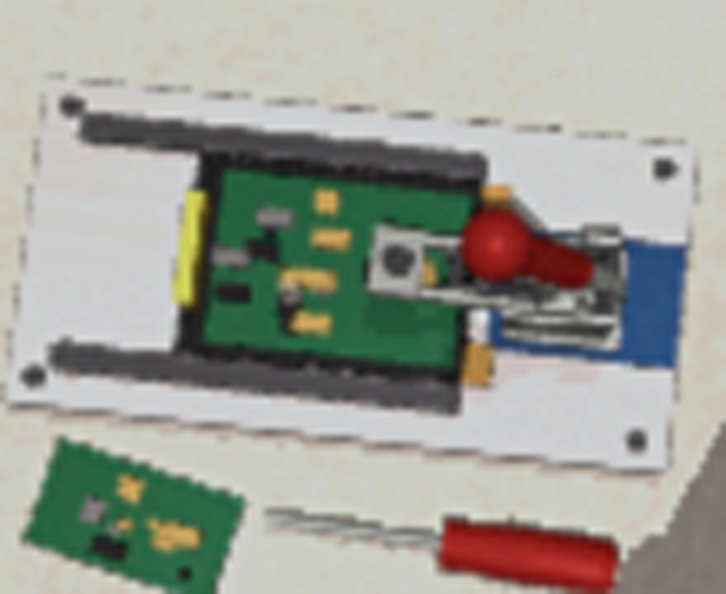

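Run:
```python
from h import *
p=np.load("p.npy")
c=lambda u,v,o:((u+.5)/6.6-.5+o[0],(v+.5)/6.6-.5+o[1])
b,e=tri(c(313,147,(260,160)),c(497,243,(235,175)));print("ball",Finv(p,b)*1e3,e)
for a in((187,195),(176,303)): print("lip",Finv(p,atz("top",c(*a,(235,175)),.056))*1e3)
for a in((484,185),(466,385)): print("carrier inner",Finv(p,atz("top",c(*a,(235,175)),.032))*1e3)
```

```text
ball [[-68.35372243   0.19271283 179.34189153]] 6.388835259976373e-05
lip [[ 74.15376695 -22.45972229  56.        ]]
lip [[73.28691927 25.59227893 56.        ]]
carrier inner [[-54.88409381 -43.4320209   32.        ]]
carrier inner [[-56.23858324  46.93587265  32.        ]]
```

Call:
send_rows(turn=[[0, 0, 0], [0, 0, 0], [0, 0, 0], [0, 0, 0], [0, 0, 0], [0, 0, 0]], travel=[[0, 0, -5], [0, 0, -10], [0, 0, -15], [0, 0, -15], [0, 0, -15], [0, 0, -15]], fingers=[0, 0, 0, 0, 0, 0])

```text
time: 18.37
eef_pos: [0.4522, -0.2136, 0.2756]
tcp_rot: [-2.357, -2.077, -0.0]
force: [-0.4, 0.5, -0.4]
opening: 0.0003
```

Run:
```python
from h import *
st()
for n in("side","top"):
    cv2.imwrite(f"pics/{n}12.png",cams.camera(n)[:,:,::-1])
a=cv2.imread("pics/side12.png")[160:250,260:370];b=cv2.imread("pics/side11.png");a=cv2.convertScaleAbs(cv2.resize(a,None,fx=6.6,fy=6.6,interpolation=cv2.INTER_CUBIC),alpha=1.4)
print("ball-region diff since",cv2.absdiff(a,b)[110:340,270:370].mean())
```

```text
t 18.37 fix [-301.     0.8  275.6] F [ 0.43  0.47 -0.4 ] q [-0.38  0.15  0.8   1.94 -0.12  1.1   0.33] open 0.0003460842520415069
ball-region diff since 2.5498115942028985
```

View pics/top12.png

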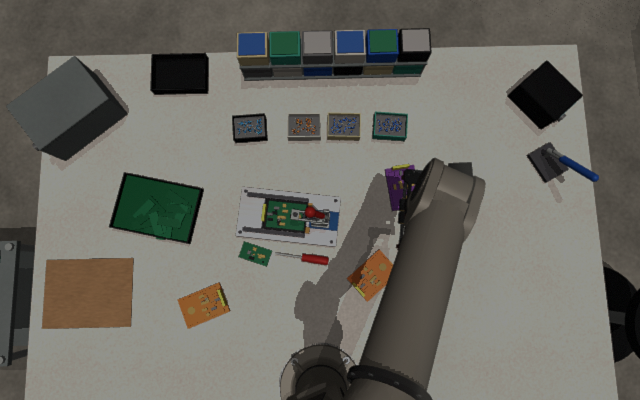

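```bash
python3 -c "
from bench import env
print(env.close_job())"
```

```text
the job is handed in; nothing more can be done
None
```

I slid the carrier home against both brass stops, then pushed the red handle over its dead point until the clamp locked. The robot is clear of everything, and I handed the job in at about 18.5 s.

- **Carrier:** I pushed on the yellow lip with the fingers shut. Sliding took about 2 N, and I stopped at 7.6 N when the lip no longer moved. In the last top view the lip is at x ≈ 73–74 mm (75 mm nominal, calibration about 2 mm) and there is no gap at the stops.
- **Clamp:** I pushed the ball slowly along its arc. The largest force I read was about 12.5 N, and the resistance faded to nothing at the dead point. After I backed off, the ball stayed at x ≈ -68, z ≈ 179 mm. That matches the locked position (-69, 180) for the pivot I measured at x ≈ -116 mm.
- **Disagreement:** partway through the push, friction on the ball gave about ±6 N of vertical force. I corrected the finger height and it fell away. I did not look at the spindle pad in a close view; I take it to be holding the carrier from the locked handle and the force pattern.
- **Surroundings:** the bystanders I could see in the last top view had not moved. The arm hid the handset and part of the purple look-alike in that view.

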